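# Sort drone spares into their sample trays

### The job

Sort the five loose drone spares lying in front of the trays: put each one into the empty bay of the tray whose back pocket shows a sample of the same kind (two motors, two tube clamps, one battery pack). Every part must end released, right way up and flat on the bay's floor, not on top of another part or a wall, and the small bottle must not be knocked over.

Things in the scene. Friction and masses are not known exactly. Their poses are not given: they have to be found in the camera images.
- motor_a_center (a point): drone motor (one of two alike): upright dark steel cylinder, diameter 44 mm, 30 mm tall, with a thin copper band and a steel shaft stub (6 mm diameter) that stands 8 mm higher on top. This point is on its axis, 15 mm above its underside; z up. Loose, standing on the bench at the start, 0.1 to 0.17 kg.
- motor_b_center (a point): drone motor (one of two alike): upright dark steel cylinder, diameter 44 mm, 30 mm tall, with a thin copper band and a steel shaft stub (6 mm diameter) that stands 8 mm higher on top. This point is on its axis, 15 mm above its underside; z up. Loose, standing on the bench at the start, 0.1 to 0.17 kg.
- clamp_a_center (a point): arm-tube clamp (one of two alike), aluminium: a base plate 50 mm (its x) by 30 mm (its y), 8 mm thick, with a short open tube on it (outside diameter 32 mm, 30 mm long along its y); 38 mm tall in all. Easily gripped across the 30 mm, fingers closing along its y. This point is the centre, 19 mm above its underside; z up. Loose, standing on its base plate at the start, 0.05 to 0.09 kg.
- clamp_b_center (a point): arm-tube clamp (one of two alike), aluminium: a base plate 50 mm (its x) by 30 mm (its y), 8 mm thick, with a short open tube on it (outside diameter 32 mm, 30 mm long along its y); 38 mm tall in all. Easily gripped across the 30 mm, fingers closing along its y. This point is the centre, 19 mm above its underside; z up. Loose, standing on its base plate at the start, 0.05 to 0.09 kg.
- battery_center (a point): small battery pack: grey block with a pale paper band, 70 mm (its x) by 36 mm (its y), 28 mm tall, with a black socket at one end. This point is its centre, 14 mm above its underside; z up. Loose, lying flat at the start, 0.11 to 0.2 kg.
- motor_tray_bay (a point): low grey tray, fixed, 186 mm (x) by 150 mm (y), walls 4 mm thick, 26 mm high. A divider 24 mm high parts the empty bay nearer the robot, 120 (x) by 142 mm (y) inside, from a back pocket with a fixed sample: a motor. This point: centre of the bay's floor, 4 mm above the bench; x points to the pocket (its centre 91 mm along x), z up. The three trays stand in a row in any order.
- clamp_tray_bay (a point): low grey tray, fixed, 186 mm (x) by 150 mm (y), walls 4 mm thick, 26 mm high. A divider 24 mm high parts the empty bay nearer the robot, 120 (x) by 142 mm (y) inside, from a back pocket with a fixed sample: a tube clamp. This point: centre of the bay's floor, 4 mm above the bench; x points to the pocket (its centre 91 mm along x), z up. The three trays stand in a row in any order.
- bottle: small dark bottle with a white cap, standing loose among the parts: diameter 28 mm, 60 mm tall, origin at the centre of its underside, z up. Not to be sorted and not to be knocked over.
- battery_tray_bay (a point): low grey tray, fixed, 186 mm (x) by 150 mm (y), walls 4 mm thick, 26 mm high. A divider 24 mm high parts the empty bay nearer the robot, 120 (x) by 142 mm (y) inside, from a back pocket with a fixed sample: a battery pack. This point: centre of the bay's floor, 4 mm above the bench; x points to the pocket (its centre 91 mm along x), z up. The three trays stand in a row in any order.
Not all that is in view belongs to the job. What is shaped like the part that bears clamp_tray_bay but red is not meant. What is shaped like the part that bears motor_a_center but green is not meant.

How it is judged:
By the outcome, as a careful person would: the job done as asked, in the order asked, and still so for the second after the job is handed in, with the robot touching nothing.
It also fails if it takes over 120 s, if anything falls off the work surface, if the arm or the gripper's body presses on something with over 40 N, if the wrist force passes 120 N, or if a joint passes its speed limit or range.

### The arm

A 7-joint arm with a two-finger parallel gripper is mounted at the origin on the work surface. World frame = base frame: x ahead of the robot, y to its left, z up, the work surface at z = 0. Lengths are in m, angles in rad, forces in N, time in s.
With the tool pointing down it reaches from about 0.35 to 0.9 m from the base axis. Payload 8.1 kg.
Tool frame: the origin (TCP) lies midway between the tips of the shut fingers; the grasp point (between the pads) lies 19 mm behind it; z points along the fingers, y is the line along which they close (so a half turn about z gives the same grasp; the last joint's range is limited). The gripper opens to 92 mm and grips with 3 to 60 N. Pads are 19 mm wide; open, the fingers measure 130 mm over their backs; the gripper's body (75 mm by 190 mm) begins 47 mm behind the grasp point.
Start: joints at [1.206, 0.434, 0.025, 1.573, -0.012, 1.134, -0.075], TCP at [0.162, -0.604, 0.227] pointing down, gripper open.
Joint ranges: [-2.62, 2.62], [-0.44, 2.09], [-1.27, 1.32], [0.08, 2.57], [-1.32, 4.46], [0.12, 2], [-2.74, 2.74]. Speed limits (rad/s): [2.22, 2.22, 3.01, 3.01, 3.14, 3.14, 3.14].

### API

Orientations are given as a unit quaternion [w, x, y, z].
In Python, from rig import r, eyes, ticket, finder gives the robot as it stands.
- The arm moves only by the shell command python3 -m jog 'ROWS'. ROWS is a JSON object of lists of equal length, an entry for each row: "delta_rot": the turn, a rotation vector about the world's x, y, z in rad, a list of three; "travel": the shift along the world's x, y, z in cm, a list of three; "gripper": the gripper's target within -1 to 1 (fully open at 1, half-way at 0, shut at -1). In form: {"delta_rot": [[ax, ay, az], ...], "travel": [[tx, ty, tz], ...], "gripper": [gripper, ...]}. A call has 1 to 8 rows; each row shifts and turns the commanded pose from where the row before left it; what a row does not reach is not made up. A row lasts 1/10 s, in which the tool goes at most 50 mm and 8.59 degrees, less where a joint would pass 70% of its speed; a pose out of reach is approached as far as the arm can. A call is refused whole if a number of a shift passes 5 or a number of a turn 0.15, either way. A call with a gripper value outside its range is refused whole. The fingers move at their own pace and stop on an object; the grip force is fixed at half the most. Time passes only in rows, so rows that do not move let the fingers close. It gives the time, the measured TCP pose, the force, the opening and the grip force at its end, in the units of the state.
- r.state(): the state, without advancing time (a new reading comes with each control period).
- eyes.snapshot(name): name is "scene" or "side" or "wrist"; returns a dict with "color" (384x512x3 uint8, red, green, blue), "fx", "fy", "cx", "cy" (pixels), "R" (3x3) and "t" (3): a world point X has camera coordinates R X + t; the wrist camera has in their place "hand_eye" (4x4, takes a point from camera to tool coordinates, whose origin is the TCP and whose axes are the flange's). Camera axes: x right, y down, z forward; pixel columns grow to the right and rows downward; lengths in m; the calibration is good to about 2 mm. A picture is of the moment at which its call begins: read the wrist's pose just before it. There is no depth.
- ticket.hand_in(): hands the job in; it is judged then, once.
Trained networks look in the newest picture that a camera, given by its name, has taken for a name from the list of things; names that differ only in an ending like _2 or _b are one class to them, and where a whole thing is asked for, a point or a joint stands for the part that bears it (a point fixed in the world has none). Each returns a list of dicts, best first, with "confidence" (0 to 1); they miss things now and then, are a little off and sometimes report something else, mostly with a low value. They report only what shows in the picture. A call takes as long as a camera call. They do not tell look-alikes from the thing itself.
- finder.recognise(camera, name): "location" ([x, y, z] in m, in world coordinates, good to about 4 mm: the middle of the surface that is visible of it).
- finder.cut_out(camera, name): "region" (384x512 bool, what is visible of it).
The state is a dict: "clock": time; "joint_pos": joint angles; "qvel": joint speeds; "joint_torque": joint torques, N m; "ee_pos": TCP position; "ee_rot": TCP orientation; "wrist_force": force on the tool from outside, world axes, zero at the start; "ft_torque": the same for the moment, N m; "gripper_width": opening from 0.0 (shut) to 1.0 (fully open); "grip_force": force on a finger pad.
Only numpy, scipy, OpenCV 4.12 (cv2) and the standard library are available. Lean on these libraries where they do the work, as an engineer would, in place of code of your own. Each camera call takes 0.05 s, during which the arm holds its last target. There are 200 camera calls.

## Working session

There is one attempt and no reset: what is moved stays moved. The work goes in short steps, Python scripts to look and compute and a shell command to move; the robot and the scene stay as the last step left them, time stands still between calls to the robot, and variables do not carry over. Pictures are saved under pics/ and viewed, at most 14 in all, crops included, and the job is handed in when it is done.

```bash
mkdir -p pics; ls; python3 - <<'E'
from rig import r, eyes, ticket, finder
import cv2, numpy as np
s=r.state(); print({k:np.round(v,3).tolist() for k,v in s.items()})
ims=[]
for c in ["scene","side"]:
    d=eyes.snapshot(c); cv2.imwrite(f"pics/{c}0.png",cv2.resize(d["color"][:,:,::-1],(800,600),interpolation=cv2.INTER_CUBIC))
    for n in ["motor_a_center","clamp_a_center","battery_center","motor_tray_bay","bottle"]:
        for o in finder.recognise(c,n): print(c,n,np.round(o["location"],3),round(o["confidence"],2))
print(s["clock"], r.state()["clock"])
E
```

```text
pics
{'clock': 0.0, 'joint_pos': [1.206, 0.435, 0.025, 1.574, -0.012, 1.134, -0.075], 'qvel': [-0.0, -0.0, 0.001, 0.001, -0.002, 0.0, 0.001], 'joint_torque': [-0.002, -66.785, 0.984, -31.445, -0.061, 0.043, 0.0], 'ee_pos': [0.162, -0.603, 0.226], 'ee_rot': [-0.001, 0.991, 0.13, -0.0], 'wrist_force': [0.057, -0.007, 0.354], 'ft_torque': [0.03, -0.042, -0.013], 'grip_force': 0.0, 'gripper_width': 1.0}
scene motor_a_center [0.427 0.399 0.035] 0.61
scene motor_a_center [0.444 0.321 0.029] 0.57
scene motor_a_center [ 0.637 -0.201  0.01 ] 0.34
scene clamp_a_center [0.444 0.186 0.013] 0.78
scene battery_center [ 0.452 -0.292  0.023] 0.91
scene motor_tray_bay [ 0.638 -0.201  0.011] 0.8
scene bottle [ 0.446 -0.065  0.03 ] 0.58
scene bottle [0.638 0.246 0.006] 0.57
side motor_a_center [0.41  0.404 0.03 ] 0.78
side motor_a_center [0.431 0.319 0.029] 0.56
side clamp_a_center [0.432 0.182 0.02 ] 0.57
side battery_center [ 0.442 -0.292  0.024] 0.74
side motor_tray_bay [ 0.637 -0.206  0.011] 0.57
side bottle [ 0.438 -0.064  0.032] 0.77
0.0 0.6
```

View pics/scene0.png

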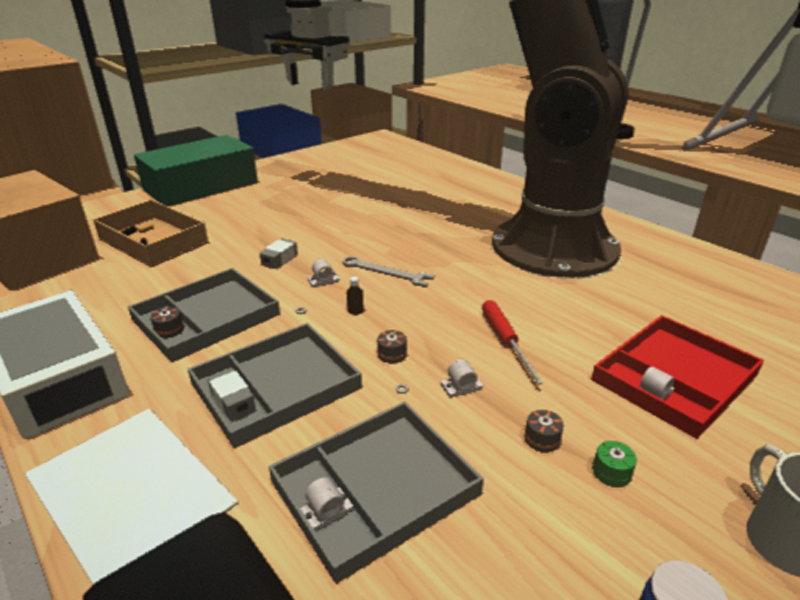

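View pics/side0.png

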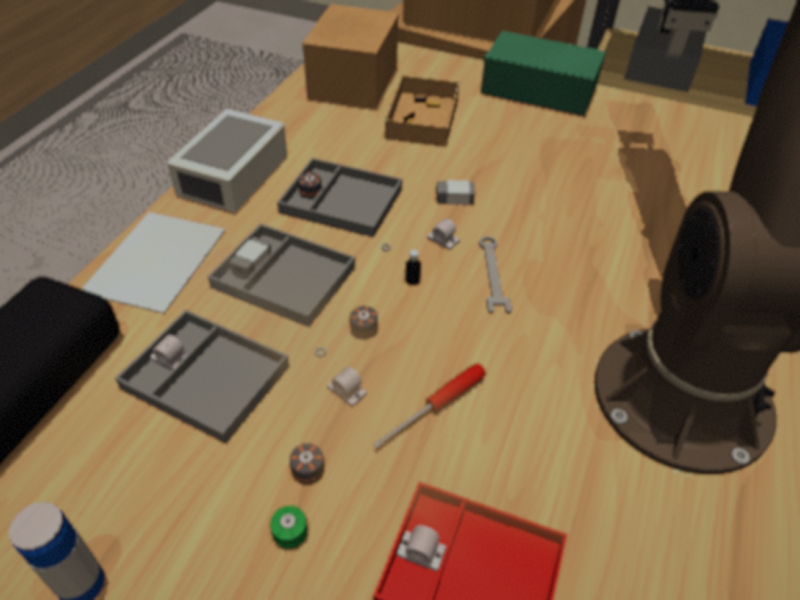

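The scene picture shows (800x600): battery (278,252), clamp (322,272), bottle (355,297), motor (392,345), clamp (462,378), motor (545,430), green decoy (614,462). The trays are motor (205,312), battery (275,380) and clamp (375,488). The side picture agrees with this, and the red tray is a decoy.

```bash
cat > h.py <<'E'
from rig import r, eyes, ticket, finder
import cv2, numpy as np
from scipy.spatial.transform import Rotation as Ro
def cam(name):
    s=r.state(); d=eyes.snapshot(name)
    if "hand_eye" in d:
        q=s["ee_rot"]; T=np.eye(4); T[:3,:3]=Ro.from_quat([q[1],q[2],q[3],q[0]]).as_matrix(); T[:3,3]=s["ee_pos"]
        M=np.linalg.inv(T@np.array(d["hand_eye"])); d["R"]=M[:3,:3]; d["t"]=M[:3,3]
    d["R"]=np.array(d["R"]); d["t"]=np.array(d["t"]); return d
def onplane(d,px,z):
    c=-d["R"].T@d["t"]; v=d["R"].T@np.array([(px[0]-d["cx"])/d["fx"],(px[1]-d["cy"])/d["fy"],1]); return c+v*(z-c[2])/v[2]
def proj(d,X):
    p=d["R"]@np.asarray(X,float)+d["t"]; return np.array([d["fx"]*p[0]/p[2]+d["cx"],d["fy"]*p[1]/p[2]+d["cy"]])
E
python3 - <<'E'
from h import *
P={"batt":((280,247),(457,186),.028),"clampR":((322,265),(446,228),.038),"bottle":((355,281),(415,254),.06),"motorM":((392,337),(364,315),.03),
"clampL":((461,367),(347,377),.038),"motorL":((545,421),(307,456),.03),"green":((614,453),(289,521),.03)}
# tray outer top corners: scene: far-left.. and side
T={"motorT":[((235,271),(402,183)),((278,301),(374,233)),((174,352),(279,203)),((131,311),(312,160))],
"battT":[((309,326),(354,265)),((360,374),(308,321)),((237,436),(211,276)),((190,374),(266,227))],
"clampT":[((405,405),(287,360)),((482,483),(224,437)),((337,573),(119,378)),((271,467),(185,314))]}
a,b=cam("scene"),cam("side"); k=.64
for n,(p,q,z) in P.items(): print(n,onplane(a,np.array(p)*k,z).round(3)[:2],onplane(b,np.array(q)*k,z).round(3)[:2])
for n,L in T.items():
    for p,q in L: print(n,onplane(a,np.array(p)*k,.026).round(3)[:2],onplane(b,np.array(q)*k,.026).round(3)[:2])
E
```

```text
batt [ 0.446 -0.295] [ 0.445 -0.305]
clampR [ 0.434 -0.171] [ 0.421 -0.173]
bottle [ 0.444 -0.059] [ 0.437 -0.067]
motorM [0.469 0.062] [0.469 0.06 ]
clampL [0.449 0.182] [0.44  0.181]
motorL [0.437 0.312] [0.436 0.309]
green [0.418 0.394] [0.415 0.395]
motorT [ 0.551 -0.27 ] [ 0.542 -0.275]
motorT [ 0.543 -0.136] [ 0.533 -0.124]
motorT [ 0.723 -0.114] [ 0.72  -0.131]
motorT [ 0.734 -0.26 ] [ 0.727 -0.273]
battT [ 0.543 -0.045] [ 0.531 -0.038]
battT [0.551 0.095] [0.542 0.101]
battT [0.73  0.091] [0.728 0.076]
battT [ 0.726 -0.053] [ 0.708 -0.064]
clampT [0.544 0.179] [0.535 0.18 ]
clampT [0.56  0.325] [0.548 0.324]
clampT [0.739 0.309] [0.732 0.299]
clampT [0.723 0.159] [0.718 0.162]
```

```bash
python3 -m jog '{"delta_rot":[[0,0,0],[0,0,0],[0,0,0],[0,0,0],[0,0,0],[0,0,0],[0,0,0],[0,0,0]],"travel":[[3.5,3.5,0.3],[3.5,3.5,0.3],[3.5,3.5,0.3],[3.5,3.5,0.3],[3.5,3.5,0.3],[3.5,3.5,0.3],[3.5,4,0.3],[3.5,4,0.3]],"gripper":[1,1,1,1,1,1,1,1]}'
python3 -m jog '{"delta_rot":[[0,0,0],[0,0,0]],"travel":[[0,0,0],[0,0,0]],"gripper":[1,1]}'
python3 - <<'E'
from h import *
d=cam("wrist"); s=r.state(); print(s["ee_pos"],s["ee_rot"],s["joint_pos"])
cv2.imwrite("pics/w1.png",cv2.resize(d["color"][:,:,::-1],(800,600)))
for n in ["battery_center","clamp_a_center"]:
  for o in finder.recognise("wrist",n): print(n,o["location"],o["confidence"])
print(d["fx"], -d["R"].T@d["t"])
E
```

```text
clock: 1.5
ee_pos: [0.4386, -0.317, 0.2508]
ee_rot: [0.0, 0.991, 0.13, 0.0]
wrist_force: [2.1, -0.7, -1.0]
gripper_width: 1.003
grip_force: 0.0
clock: 1.7
ee_pos: [0.4384, -0.3175, 0.2505]
ee_rot: [0.0, 0.991, 0.132, 0.0]
wrist_force: [-0.6, 0.3, 0.2]
gripper_width: 0.997
grip_force: 0.0
[ 0.43722934 -0.31889992  0.25037846] [ 2.23610377e-04  9.91426713e-01  1.30663605e-01 -2.10466058e-04] [ 0.6351214   0.28683404 -0.13338571  1.73535901  0.04244531  1.12223563
 -0.82001396]
battery_center [0.4505, -0.3025, 0.0275] 0.75
332.55432868475003 [ 0.50316323 -0.29946225  0.40920826]
```

View pics/w1.png

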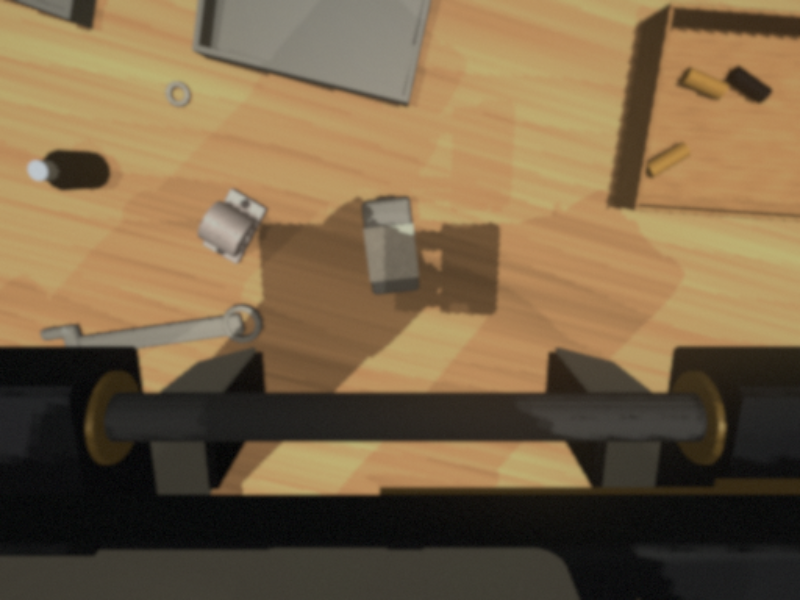

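Wrist view: battery at (390,245), clamp at (230,225), bottle at (70,170), motor tray front wall along (200,50)-(410,100).

```bash
python3 - <<'E'
from h import *
d=cam("wrist"); k=.64
c=[onplane(d,np.array(p)*k,.028)[:2] for p in [(363,205),(409,198),(417,272),(372,280)]]
print(np.round(c,4),np.mean(c,0)); e=(c[0]+c[1]-c[2]-c[3])/2; print("yaw",np.degrees(np.arctan2(e[1],e[0])),np.linalg.norm(e))
m=finder.cut_out("wrist","battery_center")[0]["region"].astype(np.uint8); print(cv2.minAreaRect(cv2.findNonZero(m)),np.array(cv2.minAreaRect(cv2.findNonZero(m))[0])/k)
P=cv2.findNonZero(m)[:,0,:]; W=np.array([onplane(d,p,.022)[:2] for p in P],np.float32); print(cv2.minAreaRect(W*1000))
for p in [(200,50),(410,102)]: print(onplane(d,np.array(p)*k,.026))
a=d["color"][105:185,115:285,::-1]; cv2.imwrite("pics/w1c.png",cv2.resize(a,None,fx=4.7,fy=4.7,interpolation=cv2.INTER_CUBIC))
E
```

```text
[[ 0.4676 -0.2803]
 [ 0.481  -0.3111]
 [ 0.4301 -0.331 ]
 [ 0.4155 -0.3   ]] [ 0.44853413 -0.30558438]
yaw 21.017527573629458 0.05514347726511855Traceback (most recent call last):
  File "<stdin>", line 5, in <module>
IndexError: list index out of range
```

```bash
python3 - <<'E'
from h import *
d=cam("wrist")
a=d["color"][105:195,115:285,::-1]; cv2.imwrite("pics/w1c.png",cv2.resize(a,None,fx=4.7,fy=4.7,interpolation=cv2.INTER_CUBIC))
E
```

```text
(no output)
```

View pics/w1c.png

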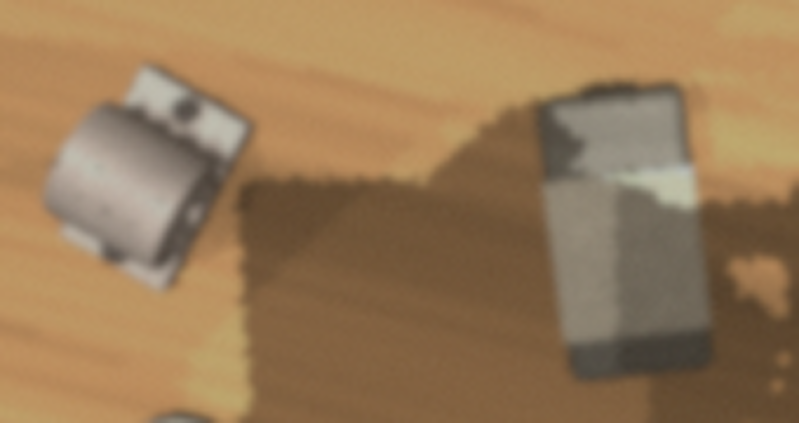

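The battery's top corners in the crop are (545,100), (680,90), (712,362) and (577,380). The clamp's plate corners are (147,65), (252,125), (165,290) and (60,230).

```bash
cat >> h.py <<'E'
def rect(d,pts,z,off=(0,0),sc=1.0):
    "4 corners -> centre, yaw (deg) of long axis, sides"
    c=np.array([onplane(d,np.array(off)+np.array(p)/sc,z)[:2] for p in pts])
    e=(c[0]+c[1]-c[2]-c[3])/2; f=(c[1]+c[2]-c[3]-c[0])/2
    return c.mean(0).round(4),np.degrees(np.arctan2(e[1],e[0])).round(1),np.linalg.norm(e).round(4),np.linalg.norm(f).round(4)
E
python3 - <<'E'
from h import *
d=cam("wrist")
print(rect(d,[(545,100),(680,90),(712,362),(577,380)],.028,(115,105),4.7))
print(rect(d,[(147,65),(252,125),(165,290),(60,230)],.008,(115,105),4.7))
for p in [(200,50),(410,102)]: print(onplane(d,np.array(p)*.64,.026))
print(r.state()["ee_pos"],r.state()["clock"])
E
```

```text
(array([ 0.4464, -0.3047]), np.float64(21.1), np.float64(0.0681), np.float64(0.0332))
(array([ 0.4266, -0.1846]), np.float64(-16.6), np.float64(0.0491), np.float64(0.0297))
[ 0.53975186 -0.14868372  0.026     ]
[ 0.54445067 -0.29453976  0.026     ]
[ 0.43674802 -0.31951871  0.25032535] 2.05
```

```bash
python3 -m jog '{"delta_rot":[[0,0,0.05],[0,0,0.05],[0,0,0],[0,0,0],[0,0,0]],"travel":[[0.5,0.8,-3],[0.5,0.7,-5],[0,0,-5],[0,0,0],[0,0,0]],"gripper":[1,1,1,1,1]}'
python3 - <<'E'
from h import *
s=r.state(); print(s["ee_pos"],s["ee_rot"],s["clock"])
out=[]
for n in ["scene","side"]:
    d=cam(n); im=d["color"][:,:,::-1].copy(); p=proj(d,s["ee_pos"]); b=proj(d,[.4464,-.3047,.028]); print(n,p,b)
    x0=int(p[0])-50;y0=int(p[1])-45
    im=cv2.resize(im[y0:y0+100,x0:x0+100],(400,400),interpolation=cv2.INTER_CUBIC)
    for q,c in ((p,(0,0,255)),(b,(255,0,0))): cv2.circle(im,tuple(int(v) for v in (q-[x0,y0]+.5)*4),3,c,-1)
    out.append(im)
cv2.imwrite("pics/c2.png",np.hstack(out))
d=cam("wrist"); cv2.imwrite("pics/w2.png",cv2.resize(d["color"][:,:,::-1],(800,600)))
print(d["R"].round(3), finder.recognise("wrist","battery_center"))
E
```

```text
clock: 2.55
ee_pos: [0.447, -0.3041, 0.1216]
ee_rot: [-0.0, 0.984, 0.179, -0.001]
wrist_force: [-0.2, -0.3, 0.9]
gripper_width: 0.998
grip_force: 0.0
[ 0.44699466 -0.30409167  0.12157798] [-4.48450602e-04  9.83781976e-01  1.79366727e-01 -6.31707008e-04] 2.55
scene [173.50361246 127.18977528] [177.50847843 156.90699779]
side [294.71875405  91.14210734] [292.01283841 119.07638857]
[[ 0.354 -0.935  0.003]
 [-0.906 -0.342  0.248]
 [-0.231 -0.091 -0.969]] [{'location': [0.4501, -0.3052, 0.028], 'confidence': 0.74}]
```

View pics/c2.png

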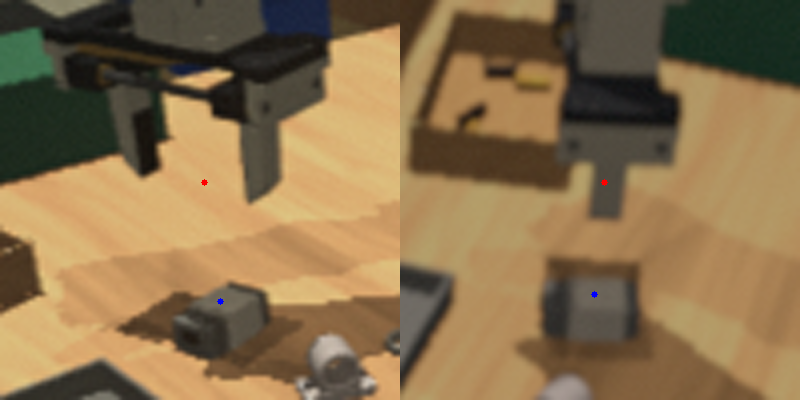

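View pics/w2.png

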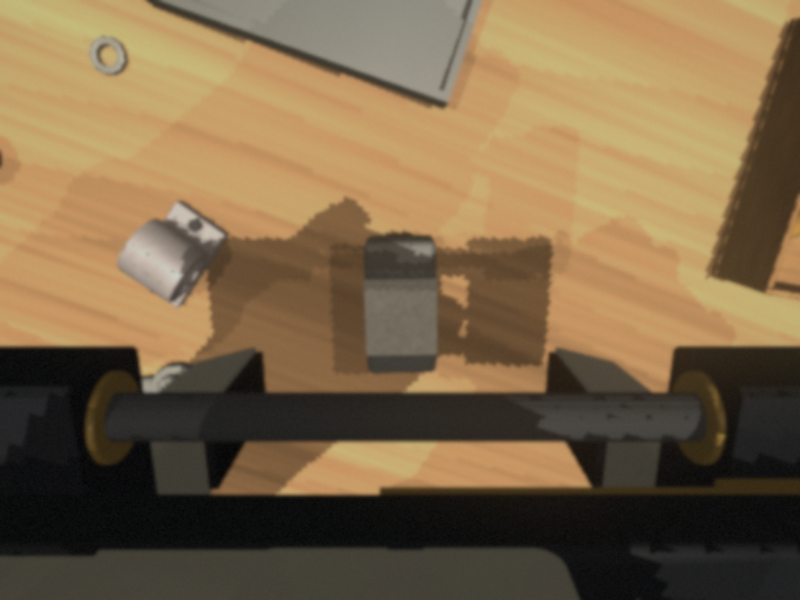

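The battery is centred and aligned with the fingers in the wrist view (401,300), and the fixed cameras agree. I'm gripping it.

```bash
python3 -m jog '{"delta_rot":[[0,0,0],[0,0,0],[0,0,0],[0,0,0],[0,0,0],[0,0,0],[0,0,0],[0,0,0]],"travel":[[0,0,-4.4],[0,0,-4.5],[0,0,-2.5],[0,0,0],[0,0,0],[0,0,0],[0,0,0],[0,0,0]],"gripper":[1,1,1,1,-1,-1,-1,-1]}'
python3 -m jog '{"delta_rot":[[0,0,0],[0,0,0],[0,0,0]],"travel":[[0,0,0],[0,0,0],[0,0,0]],"gripper":[-1,-1,-1]}'
```

```text
clock: 3.55
ee_pos: [0.4482, -0.3042, 0.0084]
ee_rot: [0.001, 0.984, 0.18, 0.001]
wrist_force: [-0.6, 0.7, 0.1]
gripper_width: 0.701
grip_force: 0.0
clock: 3.85
ee_pos: [0.4474, -0.3037, 0.0072]
ee_rot: [0.0, 0.984, 0.18, 0.0]
wrist_force: [0.4, 0.3, -0.1]
gripper_width: 0.441
grip_force: 0.0
```

```bash
python3 -m jog '{"delta_rot":[[0,0,0],[0,0,0],[0,0,0],[0,0,0],[0,0,0],[0,0,0]],"travel":[[0,0,0],[0,0,0],[0,0,2],[0,0,4],[0,0,5],[0,0,0]],"gripper":[-1,-1,-1,-1,-1,-1]}'
python3 -m jog '{"delta_rot":[[0,0,-0.06],[0,0,-0.06],[0,0,-0.06],[0,0,-0.06],[0,0,-0.06],[0,0,-0.05],[0,0,0],[0,0,0]],"travel":[[2.2,4.6,0],[2.2,4.6,0],[2.2,4.6,0],[2.2,4.6,0],[2.2,4.6,0],[2.2,4.6,0],[2,4.6,0],[0,0,0]],"gripper":[-1,-1,-1,-1,-1,-1,-1,-1]}'
python3 -m jog '{"delta_rot":[[0,0,0],[0,0,0]],"travel":[[0,0,0],[0,0,0]],"gripper":[-1,-1]}'
python3 - <<'E'
from h import *
d=cam("wrist"); cv2.imwrite("pics/w3.png",cv2.resize(d["color"][:,:,::-1],(800,600)))
E
```

```text
clock: 4.45
ee_pos: [0.4508, -0.3055, 0.1228]
ee_rot: [0.003, 0.984, 0.18, 0.004]
wrist_force: [1.1, -0.2, -1.8]
gripper_width: 0.387
grip_force: 30.0
clock: 5.25
ee_pos: [0.5985, 0.0228, 0.1164]
ee_rot: [-0.003, 1.0, 0.011, 0.001]
wrist_force: [-0.9, 0.3, -1.4]
gripper_width: 0.393
grip_force: 30.0
clock: 5.45
ee_pos: [0.596, 0.0115, 0.1163]
ee_rot: [0.001, 1.0, 0.005, -0.001]
wrist_force: [-0.8, -0.2, -1.5]
gripper_width: 0.389
grip_force: 30.0
```

View pics/w3.png

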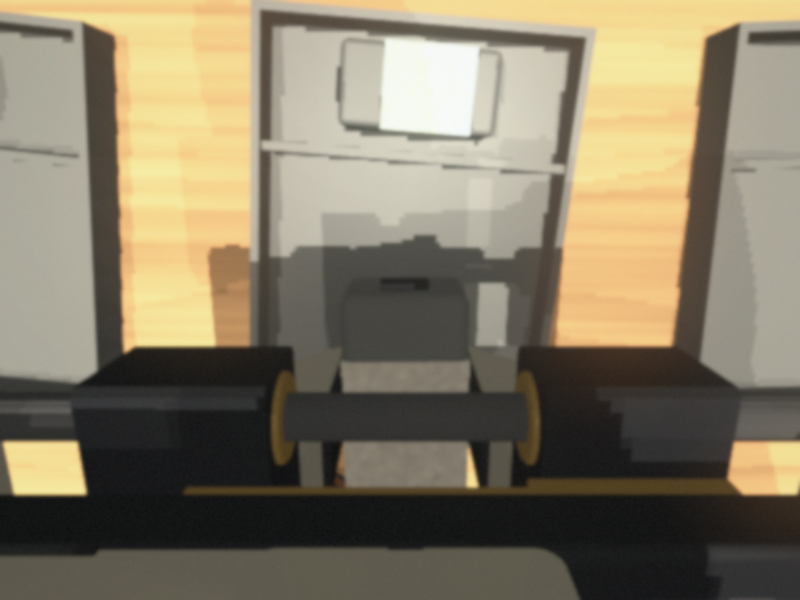

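The tray's divider runs from (262,145) to (563,170), with the back corners at (255,5) and (593,32) and the battery sample at (420,88). That confirms it is the battery tray.

```bash
cat >> h.py <<'E'
def div(d,l,rr,k=.64):
    "divider ends at tray inner walls -> bay centre (divider middle is 62 mm along x from bay centre), yaw"
    L,R=[onplane(d,np.array(p)*k,.024)[:2] for p in (l,rr)]; v=L-R; u=v/np.linalg.norm(v); x=np.array([u[1],-u[0]])
    return ((L+R)/2-.062*x).round(4),np.degrees(np.arctan2(x[1],x[0])).round(1),np.linalg.norm(v).round(4)
E
python3 - <<'E'
from h import *
d=cam("wrist"); k=.64
print(div(d,(266,146),(560,170)), r.state()["ee_pos"])
for p in [(255,5),(593,32)]: print(onplane(d,np.array(p)*k,.026))
print("clampT div right end",onplane(d,np.array((80,155))*k,.024)," motorT div left",onplane(d,np.array((735,168))*k,.024))
E
```

```text
(array([0.6053, 0.0119]), np.float64(-3.9), np.float64(0.1375)) [0.59621829 0.01086287 0.11674323]
[0.73005244 0.07728332 0.026     ]
[ 0.72111376 -0.06965276  0.026     ]
clampT div right end [0.66685156 0.16298612 0.024     ]  motorT div left [ 0.66435622 -0.14280959  0.024     ]
```

```bash
python3 -m jog '{"delta_rot":[[0,0,-0.06],[0,0,0],[0,0,0],[0,0,0],[0,0,0],[0,0,0],[0,0,0],[0,0,0]],"travel":[[0.9,0.1,-2.5],[0,0,-4],[0,0,-2.5],[0,0,-0.9],[0,0,-0.5],[0,0,0],[0,0,0],[0,0,0]],"gripper":[-1,-1,-1,-1,-1,-1,-1,-1]}'
```

```text
clock: 6.35
ee_pos: [0.6067, 0.0138, 0.0144]
ee_rot: [-0.0, 1.0, -0.024, 0.001]
wrist_force: [-0.2, -0.5, -1.2]
gripper_width: 0.386
grip_force: 30.0
```

```bash
python3 -m jog '{"delta_rot":[[0,0,0],[0,0,0],[0,0,0],[0,0,0],[0,0,0],[0,0,0],[0,0,0],[0,0,0]],"travel":[[0,0,-0.2],[0,0,0],[0,0,0],[0,0,0],[0,0,0],[0,0,0],[0,0,3],[0,0,5]],"gripper":[-1,-1,0.3,0.3,0.3,0.3,0.3,0.3]}'
python3 -m jog '{"delta_rot":[[0,0,0],[0,0,0],[0,0,0],[0,0,0],[0,0,0],[0,0,0]],"travel":[[0,0,3],[-4.7,1.5,0],[-4.7,1.6,0],[-4.6,1.6,0],[0,0,0],[0,0,0]],"gripper":[0.3,1,1,1,1,1]}'
python3 - <<'E'
from h import *
d=cam("wrist"); cv2.imwrite("pics/w4.png",cv2.resize(d["color"][:,:,::-1],(800,600)))
print([(o["location"],o["confidence"]) for o in finder.recognise("wrist","motor_a_center")])
for o in finder.cut_out("wrist","motor_a_center"): print(np.array(cv2.minEnclosingCircle(cv2.findNonZero(o["region"].astype(np.uint8)))[0])/.64)
print(r.state()["ee_pos"])
E
```

```text
clock: 7.15
ee_pos: [0.6032, 0.0136, 0.089]
ee_rot: [0.0, 1.0, -0.024, -0.003]
wrist_force: [0.9, -0.9, 0.9]
gripper_width: 0.653
grip_force: 0.0
clock: 7.75
ee_pos: [0.4654, 0.0611, 0.1216]
ee_rot: [-0.0, 1.0, -0.023, 0.0]
wrist_force: [0.8, 0.3, 1.0]
gripper_width: 0.99
grip_force: 0.0
[]
[0.46737317 0.06049015 0.12134933]
```

View pics/w4.png

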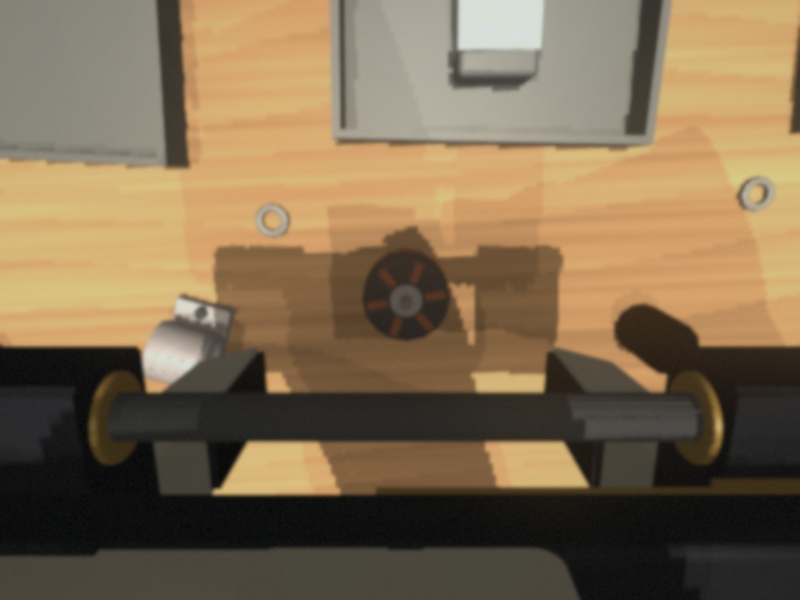

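The battery lies flat in its bay (497,40). The motor's hub is at (406,297) and the bottle is at (655,335), clear of the fingers.

```bash
python3 - <<'E'
from h import *
d=cam("wrist"); k=.64; s=r.state()
print(onplane(d,np.array((406,297))*k,.036), s["ee_pos"], "bottle cap?",onplane(d,np.array((640,320))*k,.04))
print("clamp",rect(d,[(180,296),(235,310),(217,365),(150,370)],.008,(0,0),1/k))
print("clampT near right rim",onplane(d,np.array((166,160))*k,.026))
E
```

```text
[0.47365221 0.05991841 0.036     ] [0.46724876 0.06044063 0.12120521] bottle cap? [ 0.45781529 -0.05215544  0.04      ]
clamp (array([0.4503, 0.177 ]), np.float64(-27.3), np.float64(0.0409), np.float64(0.0335))
clampT near right rim [0.54315874 0.16996689 0.026     ]
```

```bash
python3 -m jog '{"delta_rot":[[0,0,0],[0,0,0],[0,0,0],[0,0,0],[0,0,0],[0,0,0],[0,0,0],[0,0,0]],"travel":[[0.6,0,-3.5],[0,0,-5],[0,0,-2.8],[0,0,0],[0,0,0],[0,0,0],[0,0,0],[0,0,0]],"gripper":[1,1,1,1,-1,-1,-1,-1]}'
python3 -m jog '{"delta_rot":[[0,0,0],[0,0,0],[0,0,0],[0,0,0],[0,0,0],[0,0,0],[0,0,0],[0,0,0]],"travel":[[0,0,0],[0,0,0],[0,0,0],[0,0,0],[0,0,2],[0,0,5],[0,0,5],[0,0,0]],"gripper":[-1,-1,-1,-1,-1,-1,-1,-1]}'
```

```text
clock: 8.75
ee_pos: [0.4727, 0.0609, 0.0093]
ee_rot: [-0.0, 1.0, -0.024, 0.001]
wrist_force: [-0.5, -0.3, 0.3]
gripper_width: 0.701
grip_force: 0.0
clock: 9.55
ee_pos: [0.4753, 0.0617, 0.1336]
ee_rot: [-0.001, 1.0, -0.024, 0.005]
wrist_force: [0.9, 0.5, -1.7]
gripper_width: 0.472
grip_force: 30.0
```

```bash
python3 -m jog '{"delta_rot":[[0,0,0.03],[0,0,0.03],[0,0,0.02],[0,0,0],[0,0,0],[0,0,0],[0,0,0],[0,0,0]],"travel":[[2.1,-4.6,0],[2.1,-4.6,0],[2.1,-4.6,0],[2.1,-4.6,0],[2.1,-4.6,0],[2,-4.5,0],[0,0,0],[0,0,0]],"gripper":[-1,-1,-1,-1,-1,-1,-1,-1]}'
python3 -m jog '{"delta_rot":[[0,0,0]],"travel":[[0,0,0]],"gripper":[-1]}'
python3 - <<'E'
from h import *
d=cam("wrist"); cv2.imwrite("pics/w5.png",cv2.resize(d["color"][:,:,::-1],(800,600)))
E
```

```text
clock: 10.35
ee_pos: [0.5949, -0.213, 0.1266]
ee_rot: [-0.0, 1.0, 0.014, -0.001]
wrist_force: [-0.6, 0.6, -0.9]
gripper_width: 0.471
grip_force: 30.0
clock: 10.45
ee_pos: [0.595, -0.2102, 0.1272]
ee_rot: [-0.001, 1.0, 0.016, -0.001]
wrist_force: [-0.4, 0.6, -0.5]
gripper_width: 0.473
grip_force: 30.0
```

View pics/w5.png

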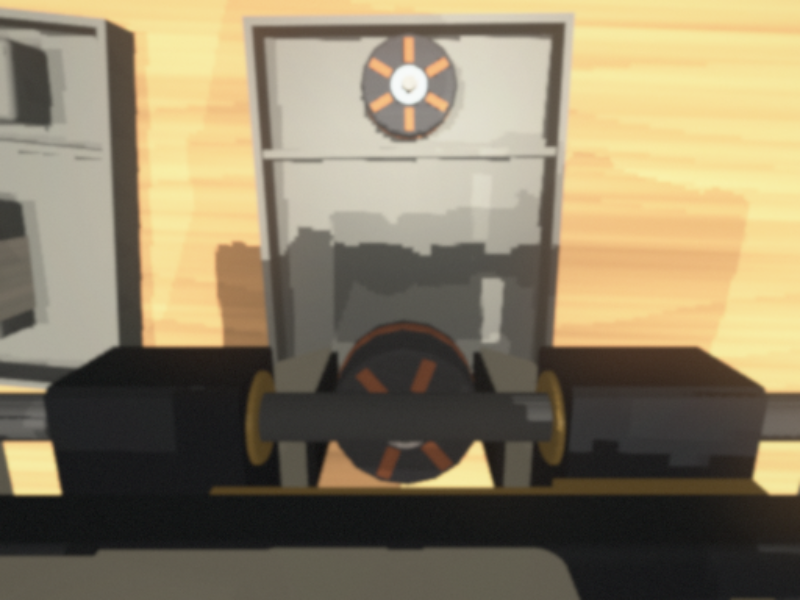

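The divider runs from (262,155) to (557,151) and the motor sample is at (408,85), so this is the right tray.

```bash
python3 - <<'E'
from h import *
d=cam("wrist"); c,y,w=div(d,(264,155),(556,152)); print(c,y,w, r.state()["ee_pos"])
a=np.radians(y); R=np.array([[np.cos(a),-np.sin(a)],[np.sin(a),np.cos(a)]])
print("far",c+R@[.028,-.008],"near",c+R@[-.028,.008])
E
```

```text
[ 0.6066 -0.212 ] 2.6 0.1417 [ 0.5953021  -0.20974991  0.12781506]
far [ 0.63493408 -0.2187216 ] near [ 0.57826592 -0.2052784 ]
```

```bash
python3 -m jog '{"delta_rot":[[0,0,0],[0,0,0],[0,0,0],[0,0,0],[0,0,0],[0,0,0],[0,0,0],[0,0,0]],"travel":[[4,-0.9,0],[0,0,-4],[0,0,-4],[0,0,-2.5],[0,0,-0.6],[0,0,-0.2],[0,0,0],[0,0,0]],"gripper":[-1,-1,-1,-1,-1,-1,-1,-1]}'
```

```text
clock: 11.35
ee_pos: [0.6369, -0.2207, 0.017]
ee_rot: [0.0, 1.0, 0.016, 0.001]
wrist_force: [0.5, 0.1, -0.4]
gripper_width: 0.472
grip_force: 30.0
```

```bash
python3 -m jog '{"delta_rot":[[0,0,0],[0,0,0],[0,0,0],[0,0,0],[0,0,0],[0,0,0],[0,0,0],[0,0,0]],"travel":[[0,0,-0.4],[0,0,0],[0,0,0],[0,0,0],[0,0,0],[0,0,0],[0,0,4],[0,0,5]],"gripper":[-1,-1,0.25,0.25,0.25,0.25,0.25,0.25]}'
python3 -m jog '{"delta_rot":[[0,0,0],[0,0,-0.08],[0,0,-0.08],[0,0,-0.08],[0,0,-0.08],[0,0,0],[0,0,0]],"travel":[[0,0,2],[-4.5,0.7,0],[-4.5,0.7,0],[-4.5,0.7,0],[-4.5,0.7,0],[-3.5,0.7,0],[0,0,0]],"gripper":[0.25,1,1,1,1,1,1]}'
python3 -m jog '{"delta_rot":[[0,0,0]],"travel":[[0,0,0]],"gripper":[1]}'
python3 - <<'E'
from h import *
d=cam("wrist"); cv2.imwrite("pics/w6.png",cv2.resize(d["color"][:,:,::-1],(800,600)))
E
```

```text
clock: 12.15
ee_pos: [0.6335, -0.22, 0.0994]
ee_rot: [-0.001, 1.0, 0.016, -0.003]
wrist_force: [1.9, -0.8, 0.7]
gripper_width: 0.624
grip_force: 0.0
clock: 12.85
ee_pos: [0.415, -0.1848, 0.1208]
ee_rot: [-0.0, 0.99, -0.144, -0.002]
wrist_force: [1.6, 0.7, -0.1]
gripper_width: 0.997
grip_force: 0.0
clock: 12.95
ee_pos: [0.4205, -0.1857, 0.1215]
ee_rot: [0.0, 0.99, -0.144, 0.0]
wrist_force: [0.5, -0.0, 0.4]
gripper_width: 0.998
grip_force: 0.0
```

View pics/w6.png

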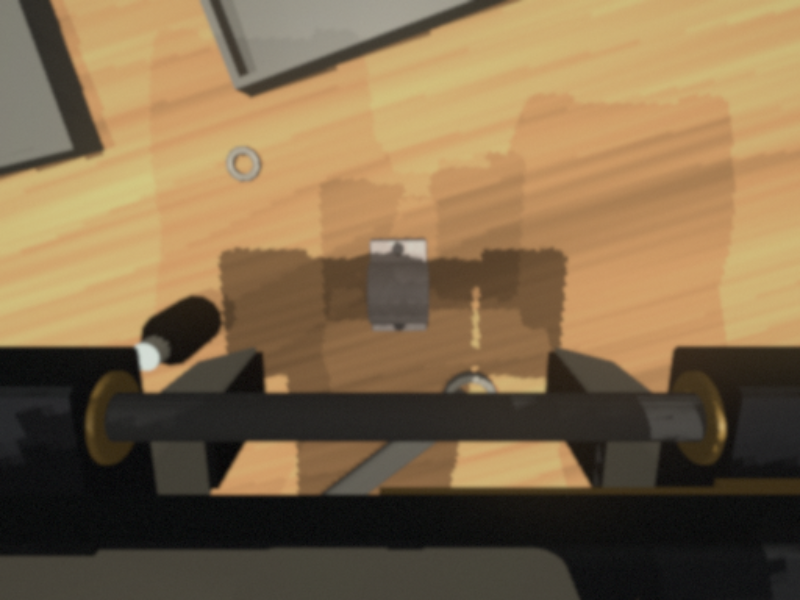

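The clamp is aligned with the hand, its plate spanning (370..428, 239..331). The bottle's base is near (205,310); I'm checking the left finger clears it.

```bash
python3 - <<'E'
from h import *
d=cam("wrist"); s=r.state(); print(rect(d,[(370,239),(427,239),(428,331),(370,331)],.008,(0,0),1/.64), s["ee_pos"])
T=Ro.from_quat(np.roll(s["ee_rot"],-1)).as_matrix()
b=onplane(d,np.array((203,312))*.64,0.0)
print("bottle base edge",b, "in tool",T.T@(b-s["ee_pos"]), "wrench ring in tool", T.T@(onplane(d,np.array((470,385))*.64,0.0)-s["ee_pos"]))
E
```

```text
(array([ 0.4277, -0.1839]), np.float64(-16.3), np.float64(0.0506), np.float64(0.0309)) [ 0.42199991 -0.1858527   0.12143133]
bottle base edge [ 0.44276243 -0.07395648  0.        ] in tool [-0.01204983 -0.11318365  0.12141531] wrench ring in tool [-0.05595177  0.03771561  0.12134333]
```

```bash
python3 -m jog '{"delta_rot":[[0,0,0],[0,0,0],[0,0,0],[0,0,0],[0,0,0],[0,0,0],[0,0,0],[0,0,0]],"travel":[[0.6,0.2,-3.5],[0,0,-5],[0,0,-2.6],[0,0,0],[0,0,0],[0,0,0],[0,0,0],[0,0,0]],"gripper":[1,1,1,1,-1,-1,-1,-1]}'
python3 -m jog '{"delta_rot":[[0,0,0],[0,0,0],[0,0,0],[0,0,0],[0,0,0],[0,0,0],[0,0,0],[0,0,0]],"travel":[[0,0,0],[0,0,0],[0,0,0],[0,0,0],[0,0,0],[0,0,2],[0,0,5],[0,0,5]],"gripper":[-1,-1,-1,-1,-1,-1,-1,-1]}'
```

```text
clock: 13.85
ee_pos: [0.4275, -0.1839, 0.0113]
ee_rot: [0.0, 0.99, -0.144, 0.001]
wrist_force: [-0.3, -0.3, 0.4]
gripper_width: 0.703
grip_force: 0.0
clock: 14.65
ee_pos: [0.4255, -0.1832, 0.1308]
ee_rot: [-0.0, 0.99, -0.144, -0.002]
wrist_force: [1.3, 0.2, -1.5]
gripper_width: 0.322
grip_force: 30.0
```

```bash
python3 -m jog '{"delta_rot":[[0,0,0.05],[0,0,0.05],[0,0,0.05],[0,0,0.05],[0,0,0],[0,0,0],[0,0,0],[0,0,0]],"travel":[[1.7,4.2,0],[1.7,4.2,0],[1.7,4.2,0],[1.7,4.2,0],[1.7,4.2,0],[1.7,4.2,0],[1.7,4.2,0],[1.7,4.2,0]],"gripper":[-1,-1,-1,-1,-1,-1,-1,-1]}'
python3 -m jog '{"delta_rot":[[0,0,0],[0,0,0],[0,0,0],[0,0,0],[0,0,0]],"travel":[[1.7,4.2,0],[1.7,4.2,0],[0,0,0],[0,0,0],[0,0,0]],"gripper":[-1,-1,-1,-1,-1]}'
python3 - <<'E'
from h import *
d=cam("wrist"); cv2.imwrite("pics/w7.png",cv2.resize(d["color"][:,:,::-1],(800,600)))
E
```

```text
clock: 15.45
ee_pos: [0.5628, 0.154, 0.1298]
ee_rot: [0.0, 0.999, -0.044, -0.0]
wrist_force: [0.5, -0.4, -0.9]
gripper_width: 0.319
grip_force: 30.0
clock: 15.95
ee_pos: [0.5962, 0.2349, 0.1296]
ee_rot: [0.001, 0.999, -0.045, -0.0]
wrist_force: [-0.3, 0.2, -1.4]
gripper_width: 0.319
grip_force: 30.0
```

View pics/w7.png

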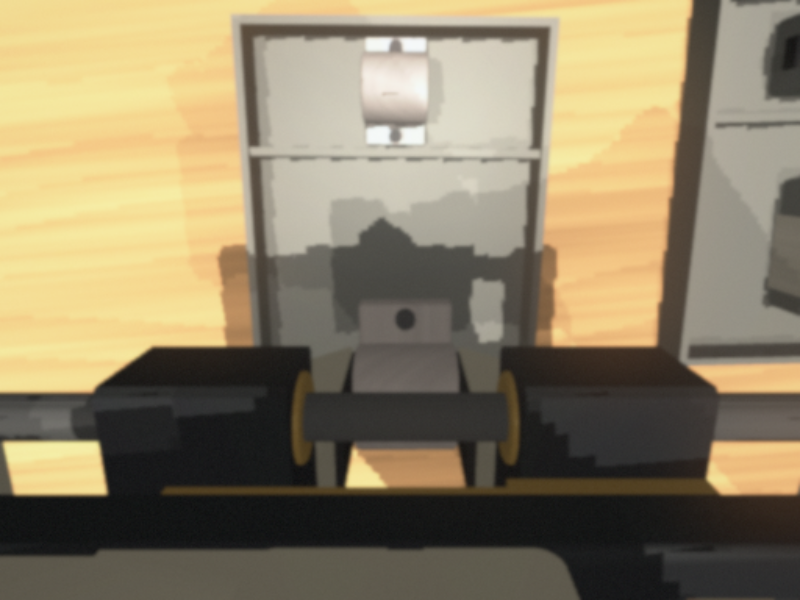

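The divider runs from (250,152) to (541,154) and the clamp sample is at (395,92), so this is the right tray.

```bash
python3 - <<'E'
from h import *
d=cam("wrist"); c,y,w=div(d,(250,152),(541,154)); print(c,y,w, r.state()["ee_pos"])
a=np.radians(y); R=np.array([[np.cos(a),-np.sin(a)],[np.sin(a),np.cos(a)]])
print("far",c+R@[.028,-.018],"near",c+R@[-.028,.018])
E
```

```text
[0.6085 0.2385] -5.5 0.1425 [0.59650442 0.23458941 0.13003347]
far [0.63464587 0.21789919] near [0.58235413 0.25910081]
```

```bash
python3 -m jog '{"delta_rot":[[0,0,0],[0,0,0],[0,0,0],[0,0,0],[0,0,0],[0,0,0],[0,0,0],[0,0,0]],"travel":[[3.8,-1.7,0],[0,0,-4],[0,0,-4],[0,0,-2.5],[0,0,-0.8],[0,0,-0.2],[0,0,0],[0,0,0]],"gripper":[-1,-1,-1,-1,-1,-1,-1,-1]}'
```

```text
clock: 16.85
ee_pos: [0.6356, 0.2195, 0.0166]
ee_rot: [-0.0, 0.999, -0.044, 0.001]
wrist_force: [0.2, 0.1, -0.8]
gripper_width: 0.321
grip_force: 30.0
```

```bash
python3 -m jog '{"delta_rot":[[0,0,0],[0,0,0],[0,0,0],[0,0,0],[0,0,0],[0,0,0],[0,0,0],[0,0,0]],"travel":[[0,0,-0.3],[0,0,0],[0,0,0],[0,0,0],[0,0,0],[0,0,0],[0,0,4],[0,0,5]],"gripper":[-1,-1,0.05,0.05,0.05,0.05,0.05,0.05]}'
python3 -m jog '{"delta_rot":[[0,0,0],[0,0,-0.07],[0,0,-0.07],[0,0,-0.07],[0,0,0],[0,0,0],[0,0,0]],"travel":[[0,0,2],[-4.5,-0.9,0],[-4.5,-0.9,0],[-4.5,-0.8,0],[-4.5,-0.8,0],[-1.5,-0.6,0],[0,0,0]],"gripper":[0.05,1,1,1,1,1,1]}'
python3 -m jog '{"delta_rot":[[0,0,0]],"travel":[[0,0,0]],"gripper":[1]}'
python3 - <<'E'
from h import *
d=cam("wrist"); cv2.imwrite("pics/w8.png",cv2.resize(d["color"][:,:,::-1],(800,600)))
E
```

```text
clock: 17.65
ee_pos: [0.6326, 0.2186, 0.1004]
ee_rot: [0.001, 0.999, -0.044, -0.003]
wrist_force: [1.0, 0.3, -0.4]
gripper_width: 0.528
grip_force: 0.0
clock: 18.35
ee_pos: [0.4371, 0.1786, 0.1223]
ee_rot: [0.001, 0.989, -0.148, -0.001]
wrist_force: [-0.5, 0.3, 0.4]
gripper_width: 0.982
grip_force: 0.0
clock: 18.45
ee_pos: [0.4405, 0.1797, 0.1226]
ee_rot: [-0.0, 0.989, -0.149, 0.001]
wrist_force: [0.1, 0.4, 0.2]
gripper_width: 0.999
grip_force: 0.0
```

View pics/w8.png

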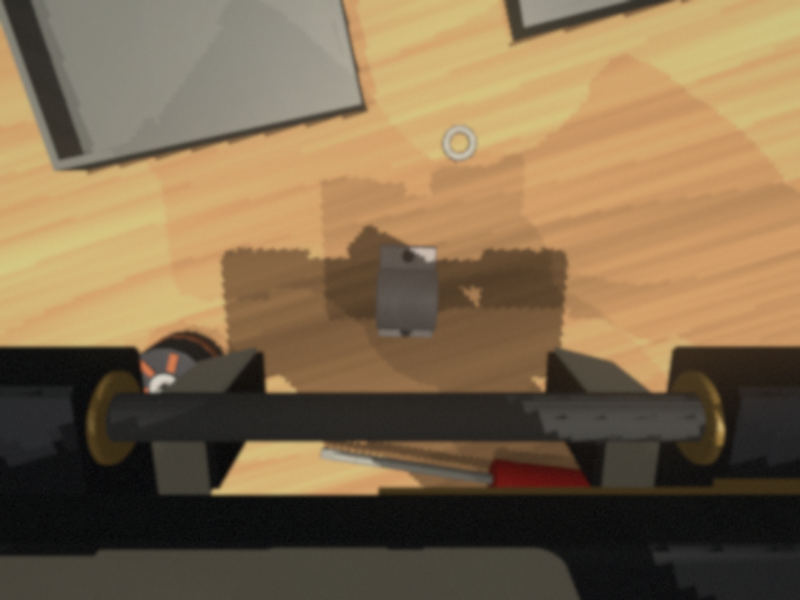

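The clamp plate has corners (380,246), (437,247), (434,337) and (378,336). The motor at left has its edge at (222,355), and the screwdriver's handle tip is at (490,475).

```bash
python3 - <<'E'
from h import *
d=cam("wrist"); s=r.state(); print(rect(d,[(380,246),(437,247),(434,337),(378,336)],.008,(0,0),1/.64), s["ee_pos"])
T=Ro.from_quat(np.roll(s["ee_rot"],-1)).as_matrix()
for p,z in [((222,355),.0),((165,383),.036),((330,445),.005),((540,465),.02)]:
  b=onplane(d,np.array(p)*.64,z); print(b,"tool",T.T@(b-s["ee_pos"]))
E
```

```text
(array([0.4422, 0.1786]), np.float64(-18.5), np.float64(0.05), np.float64(0.0305)) [0.44110077 0.17988392 0.12228586]
[0.43622883 0.29163427 0.        ] tool [-0.03766126 -0.10525454  0.12234713]
[0.43947525 0.3082299  0.036     ] tool [-0.0394077  -0.12210401  0.08636103]
[0.36627581 0.24952049 0.005     ] tool [-0.09211806 -0.04442404  0.11723808]
[0.32722931 0.13539425 0.02      ] tool [-0.0958349   0.07612528  0.10212273]
```

```bash
python3 -m jog '{"delta_rot":[[0,0,0],[0,0,0],[0,0,0],[0,0,0],[0,0,0],[0,0,0],[0,0,0],[0,0,0]],"travel":[[0.2,-0.1,-3.6],[0,0,-5],[0,0,-2.6],[0,0,0],[0,0,0],[0,0,0],[0,0,0],[0,0,0]],"gripper":[1,1,1,1,-1,-1,-1,-1]}'
python3 -m jog '{"delta_rot":[[0,0,0],[0,0,0],[0,0,0],[0,0,0],[0,0,0],[0,0,0],[0,0,0],[0,0,0]],"travel":[[0,0,0],[0,0,0],[0,0,0],[0,0,0],[0,0,0],[0,0,2],[0,0,5],[0,0,3]],"gripper":[-1,-1,-1,-1,-1,-1,-1,-1]}'
python3 -m jog '{"delta_rot":[[0,0,0.08],[0,0,0.08],[0,0,0.05],[0,0,0],[0,0,0],[0,0,0]],"travel":[[3.5,2.1,0],[3.5,2,0],[3.5,2,0],[3.5,2,0],[0,0,0],[0,0,0]],"gripper":[-1,-1,-1,-1,-1,-1]}'
```

```text
clock: 19.35
ee_pos: [0.4425, 0.1788, 0.0113]
ee_rot: [-0.001, 0.989, -0.149, 0.001]
wrist_force: [0.3, 0.4, 0.1]
gripper_width: 0.703
grip_force: 0.0
clock: 20.15
ee_pos: [0.4418, 0.1786, 0.1122]
ee_rot: [-0.0, 0.989, -0.149, 0.0]
wrist_force: [1.8, 0.7, -1.1]
gripper_width: 0.323
grip_force: 30.0
clock: 20.75
ee_pos: [0.5814, 0.2595, 0.1091]
ee_rot: [0.0, 0.999, -0.044, -0.001]
wrist_force: [-0.8, -1.3, -1.0]
gripper_width: 0.322
grip_force: 30.0
```

```bash
python3 -m jog '{"delta_rot":[[0,0,0],[0,0,0],[0,0,0],[0,0,0],[0,0,0],[0,0,0],[0,0,0],[0,0,0]],"travel":[[0.1,0,-4],[0,0,-3.5],[0,0,-1.3],[0,0,-0.6],[0,0,-0.3],[0,0,0],[0,0,0],[0,0,0]],"gripper":[-1,-1,-1,-1,-1,-1,-1,-1]}'
```

```text
clock: 21.55
ee_pos: [0.5834, 0.2597, 0.0143]
ee_rot: [-0.0, 0.999, -0.044, 0.001]
wrist_force: [0.3, -0.1, -0.8]
gripper_width: 0.318
grip_force: 30.0
```

```bash
python3 -m jog '{"delta_rot":[[0,0,0],[0,0,0],[0,0,0],[0,0,0],[0,0,0],[0,0,0],[0,0,0],[0,0,0]],"travel":[[0,0,0],[0,0,0],[0,0,0],[0,0,0],[0,0,0],[0,0,4],[0,0,5],[0,0,2]],"gripper":[-1,0.05,0.05,0.05,0.05,0.05,0.05,0.05]}'
python3 -m jog '{"delta_rot":[[0,0,-0.11],[0,0,-0.11],[0,0,-0.11],[0,0,-0.11],[0,0,0],[0,0,0],[0,0,0]],"travel":[[-4,1.2,0],[-4,1.2,0],[-4,1.2,0],[-3.3,1.4,0],[0,0,0],[0,0,0],[0,0,0]],"gripper":[1,1,1,1,1,1,1]}'
python3 - <<'E'
from h import *
d=cam("wrist"); cv2.imwrite("pics/w9.png",cv2.resize(d["color"][:,:,::-1],(800,600)))
E
```

```text
clock: 22.35
ee_pos: [0.5844, 0.2605, 0.1275]
ee_rot: [-0.001, 0.999, -0.044, 0.002]
wrist_force: [0.0, 0.8, -0.3]
gripper_width: 0.526
grip_force: 0.0
clock: 23.05
ee_pos: [0.4414, 0.3039, 0.1223]
ee_rot: [0.002, 0.97, -0.243, -0.0]
wrist_force: [-0.0, -0.5, -0.1]
gripper_width: 0.994
grip_force: 0.0
```

View pics/w9.png

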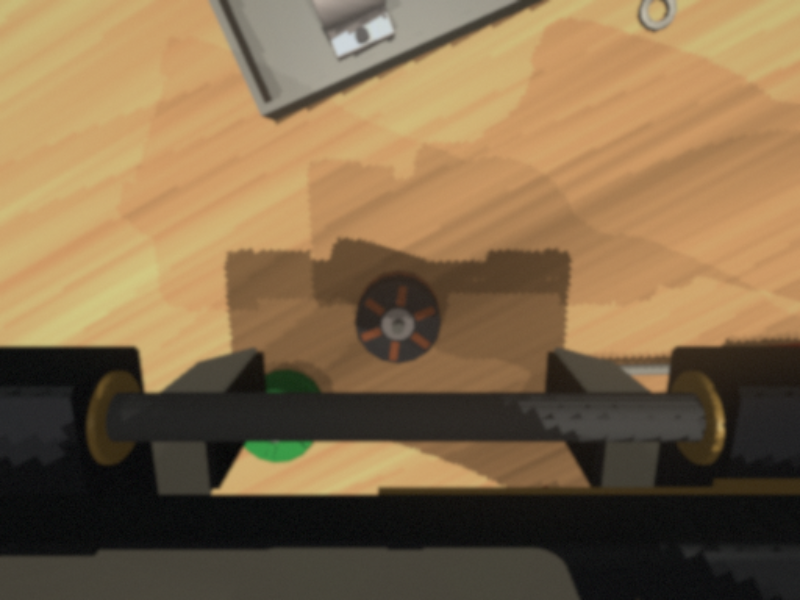

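The motor's hub is at (398,322), the green decoy is at (283,415), and the screwdriver's tip is at (630,368). The clamp sits in the bay.

```bash
python3 - <<'E'
from h import *
d=cam("wrist"); s=r.state(); print(s["ee_pos"])
T=Ro.from_quat(np.roll(s["ee_rot"],-1)).as_matrix()
for p,z in [((398,322),.037),((283,415),.03),((625,368),.004)]:
  b=onplane(d,np.array(p)*.64,z); print(b,"tool",T.T@(b-s["ee_pos"]))
E
```

```text
[0.44174802 0.30330231 0.12213645]
[0.43753965 0.30954959 0.037     ] tool [-0.00666604 -0.00379699  0.08512403]
[0.41921711 0.38838458 0.03      ] tool [-0.06004569 -0.0646581   0.09192173]
[0.34380121 0.21334708 0.004     ] tool [-0.04386685  0.12516103  0.1185418 ]
```

```bash
python3 -m jog '{"delta_rot":[[0,0,0],[0,0,0],[0,0,0],[0,0,0],[0,0,0],[0,0,0],[0,0,0],[0,0,0]],"travel":[[-0.4,0.6,-3],[0,0,-5],[0,0,-3.4],[0,0,0],[0,0,0],[0,0,0],[0,0,0],[0,0,0]],"gripper":[1,1,1,1,-1,-1,-1,-1]}'
python3 -m jog '{"delta_rot":[[0,0,0],[0,0,0],[0,0,0],[0,0,0],[0,0,0],[0,0,0],[0,0,0],[0,0,0]],"travel":[[0,0,0],[0,0,0],[0,0,0],[0,0,0],[0,0,2],[0,0,5],[0,0,5],[0,0,0]],"gripper":[-1,-1,-1,-1,-1,-1,-1,-1]}'
```

```text
clock: 23.95
ee_pos: [0.4372, 0.3111, 0.0097]
ee_rot: [0.001, 0.97, -0.242, 0.0]
wrist_force: [-0.5, -0.5, -0.2]
gripper_width: 0.702
grip_force: 0.0
clock: 24.75
ee_pos: [0.4394, 0.3128, 0.1341]
ee_rot: [-0.002, 0.97, -0.242, 0.002]
wrist_force: [1.8, 1.1, -2.1]
gripper_width: 0.473
grip_force: 30.0
```

```bash
python3 -m jog '{"delta_rot":[[0,0,0.09],[0,0,0.09],[0,0,0.09],[0,0,0.09],[0,0,0.09],[0,0,0.08],[0,0,0],[0,0,0]],"travel":[[1.2,-4.3,0],[1.2,-4.3,0],[1.2,-4.3,0],[1.2,-4.3,0],[1.2,-4.3,0],[1.2,-4.3,0],[1.2,-4.3,0],[1.2,-4.3,0]],"gripper":[-1,-1,-1,-1,-1,-1,-1,-1]}'
python3 -m jog '{"delta_rot":[[0,0,0],[0,0,0],[0,0,0],[0,0,0],[0,0,0],[0,0,0],[0,0,0]],"travel":[[1.1,-4.3,0],[1.1,-4.3,0],[1,-4.3,0],[1,-4.3,0],[0,0,0],[0,0,0],[0,0,0]],"gripper":[-1,-1,-1,-1,-1,-1,-1]}'
```

```text
clock: 25.55
ee_pos: [0.532, -0.0354, 0.1275]
ee_rot: [0.002, 1.0, 0.02, -0.001]
wrist_force: [1.3, -0.2, -1.8]
gripper_width: 0.474
grip_force: 30.0
clock: 26.25
ee_pos: [0.5739, -0.204, 0.1274]
ee_rot: [0.001, 1.0, 0.021, -0.001]
wrist_force: [0.9, 0.3, -0.9]
gripper_width: 0.473
grip_force: 30.0
```

```bash
python3 -m jog '{"delta_rot":[[0,0,0],[0,0,0],[0,0,0],[0,0,0],[0,0,0],[0,0,0],[0,0,0],[0,0,0]],"travel":[[0.4,-0.1,-3],[0,0,-4],[0,0,-2.5],[0,0,-1.2],[0,0,-0.4],[0,0,-0.2],[0,0,0],[0,0,0]],"gripper":[-1,-1,-1,-1,-1,-1,-1,-1]}'
```

```text
clock: 27.05
ee_pos: [0.5793, -0.2067, 0.0165]
ee_rot: [0.002, 1.0, 0.02, 0.001]
wrist_force: [-0.3, 0.5, -1.2]
gripper_width: 0.472
grip_force: 30.0
```

Lower a little further, release, rise, then back off for a final look.

```bash
python3 -m jog '{"delta_rot":[[0,0,0],[0,0,0],[0,0,0],[0,0,0],[0,0,0],[0,0,0],[0,0,0],[0,0,0]],"travel":[[0,0,-0.3],[0,0,0],[0,0,0],[0,0,0],[0,0,0],[0,0,0],[0,0,4],[0,0,5]],"gripper":[-1,-1,0.25,0.25,0.25,0.25,0.25,0.25]}'
python3 -m jog '{"delta_rot":[[0,0,0],[0,0,0],[0,0,0],[0,0,0],[0,0,0],[0,0,0],[0,0,0],[0,0,0]],"travel":[[0,0,5],[-3.5,-2,3],[-3.5,-4,0],[-3,-4,0],[-2,-4,0],[-2,-4,0],[0,0,0],[0,0,0]],"gripper":[0.25,0.25,0.25,0.25,0.25,0.25,0.25,0.25]}'
python3 - <<'E'
from h import *
d=cam("scene"); cv2.imwrite("pics/fin.png",cv2.resize(d["color"][145:385,60:380,::-1],(800,600),interpolation=cv2.INTER_CUBIC))
E
```

```text
clock: 27.85
ee_pos: [0.5765, -0.2059, 0.101]
ee_rot: [0.001, 1.0, 0.02, -0.003]
wrist_force: [1.4, 0.1, 0.1]
gripper_width: 0.621
grip_force: 0.0
clock: 28.65
ee_pos: [0.4397, -0.3852, 0.182]
ee_rot: [0.002, 1.0, 0.019, -0.0]
wrist_force: [-0.6, 0.4, 0.1]
gripper_width: 0.627
grip_force: 0.0
```

View pics/fin.png

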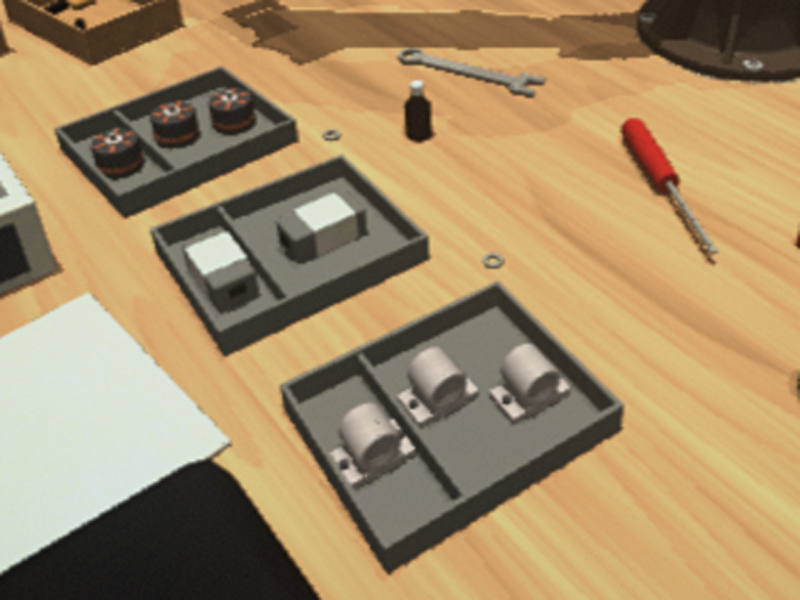

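All five parts sit flat in the right bays: motors at (175,122) and (232,108), battery at (322,225), clamps at (438,382) and (530,378). The bottle still stands at (418,112).

```bash
python3 -c "
from rig import ticket; print(ticket.hand_in())"
```

```text
the job is handed in; nothing more can be done
None
```

All five parts are released, upright and flat in their matching bays, with the bottle still standing, and the job was handed in at about 29 s on the robot's clock; no verdict came back.

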